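# Pin the microscope stand to its bench stud

### The job

Lock the microscope stand to the bench: take the red-handled linchpin from its grey rest and push it fully home through the hole in the square steel stud at the stand's side, ring still up, then swing the sprung brass ring down over the stud and snap it past the end of the pin. The stud's height is not exactly known, so feel for the hole and work gently, never loading the stand or stud with more than about 35 N; let go of everything at the end and leave the other things where they are.

Things in the scene. Friction and masses are not known exactly. Their poses are not given: they have to be found in the camera images.
- stud_foot (a point): point on the fixed stand's toe plate (18 mm above the bench) on the centre line of the square steel stud. x runs level along the stud's hole: the pin goes in along +x, from the -x side (roughly facing the robot); z up. Stud 30 mm thick along x, 24 mm wide along y, with a 12 x 12 mm square through-hole, dark-rimmed, on its centre line
- stand: the cream microscope stand with the stud (fixed); origin on the bench 18 mm under stud_foot, same axes. The stud is screwed to an unmeasured height: hole axis 57 mm above stud_foot, give or take 15 mm; the stud's flat top is always exactly 28 mm above the hole's axis, so touching it tells the height. The stud does not give. Microscope 0.35 m high, begins 0.14 m to the +y side
- pin_grip (a point): centre of the loose linchpin's red handle, 46 mm long (x), 14 mm wide (y), 26 mm high (z), on the pin's axis; grasp it from above across the 14 mm. x runs towards the pin's tip, z up; it starts level. From here along x: dark head begins at 23 mm, its front face (shoulder) at 38, 10 x 10 mm square shank, tapers from 84 to a round nose of 4 mm radius, tip at 98 mm
- pin_shoulder (a point): point on the pin's axis in the head's front face (22 x 22 mm), 38 mm ahead of pin_grip, 60 mm behind the tip; axes as the pin's. Home: the head stops against the stud's -x face, this point then 15 mm to the -x side of stud_foot
- pin: the linchpin as a whole, about 0.18 kg; origin at pin_shoulder, same axes
- ring (a joint): angle of the brass ring to the pin, rad: 0 in line with the pin, 0.9 to 1.1 standing up as at the start, rising from the head and leaning towards the tip; friction holds it where it is left (0.4 N at the tab). Pushed down it meets the pin's round nose at +0.08, must be stretched over it (5 to 10 N down on the tab), and snaps past below -0.08; stop at -0.15
- ring_tab (a point): centre of the yellow tab on the ring's free end, 20 mm long x 22 mm wide x 4 mm thick; x outward along the ring, z its upper side when down. 79 mm from the hinge, which lies across the head 7 mm behind the shoulder, at axis height. Ring: 4 mm wire, 32 mm wide inside, end bar 66.5 mm from the hinge; it passes down around the stud
- pin_rest: grey fixed rest, 46 x 26 mm block on a 90 x 70 mm foot, its open-topped slot (floor 50 mm above the bench, 13 mm wide, 8 mm deep) carries the pin's shank along the rest's x, a step holds up the head; origin on the bench under its centre
- tube_rack: loose blue tube rack, 85 x 120 x 30 mm; origin under its centre
- dish: loose clear round dish, 70 mm across, 14 mm high, on the microscope's stage; origin under its centre
- screwdriver: loose screwdriver lying on the bench; origin under its middle
- collar: loose dark steel ring 36 mm across, 14 mm high; origin under its centre
- beaker: loose glass beaker 66 mm across, 80 mm high; origin under its centre
There are look-alikes about, which are no part of the job. Leave any purple look-alike of the pin alone.

How it is judged (in metres and radians):
On the way, in this order (a step that is already met when the one before it is completed fails the run):
1. the pin is pushed home through the stud's hole with its ring still up (x of pin_shoulder in the frame of stud_foot between -0.0185 and -0.012 m and y of pin_shoulder in the frame of stud_foot between -0.004 and 0.004 m and z of pin_shoulder in the frame of stud_foot between 0.0405 and 0.0735 m and angle between the x axis of pin_shoulder and the x axis of stud_foot, either way round below 0.15 rad and value of joint ring above 0.4 rad), for 0.2 s.
2. the ring is snapped over the pin's end (x of pin_shoulder in the frame of stud_foot between -0.0185 and -0.012 m and y of pin_shoulder in the frame of stud_foot between -0.004 and 0.004 m and z of pin_shoulder in the frame of stud_foot between 0.0405 and 0.0735 m and angle between the x axis of pin_shoulder and the x axis of stud_foot, either way round below 0.15 rad and value of joint ring below -0.08 rad), for 0.2 s.
At the end, for the whole second after the job is handed in: The pin is through the stud's hole, its shoulder within 3.5 mm of the stud's face, on its centre line (within 4 mm) and in line within 0.15 rad; the ring is snapped past the pin's end (ring below -0.08 rad); all is let go and at rest (all of step 2 and linear speed of pin below 0.02 m/s); the robot touches nothing.
It fails at once if the stand or its stud is loaded with more than 35 N (contact force between stand and anything else above 35 N).
It fails at once if a bystander (rack, dish, screwdriver, collar or beaker) is shifted by more than 30 mm (distance of any of tube_rack, dish, screwdriver, collar, beaker from where it was at the start of the episode above 0.03 m).
It also fails if it takes over 69 s, if anything falls off the work surface, if the arm or the gripper's body presses on something with over 40 N, if the wrist force passes 120 N, or if a joint passes its speed limit or range.

### The arm

A 7-joint arm with a two-finger parallel gripper is mounted at the origin on the work surface. World frame = base frame: x ahead of the robot, y to its left, z up, the work surface at z = 0. Lengths are in m, angles in degrees, forces in N, time in s.
With the tool pointing down it reaches from about 0.425 to 0.875 m from the base axis. Payload 4.7 kg.
Tool frame: the origin (TCP) lies on the mounting face of the last link; the fingertips stand 182 mm ahead of it and the grasp point (between the pads) lies 164 mm ahead of it; z points along the fingers, y is the line along which they close (so a half turn about z gives the same grasp; the last joint's range is limited). The gripper opens to 87 mm and grips with 3 to 60 N. Pads are 19 mm wide; open, the fingers measure 117 mm over their backs; the gripper's body (75 mm by 190 mm) begins 51 mm behind the grasp point.
Start: joints at [71.568, 18.392, -4.016, 83.108, 1.295, 78.541, -3.26], TCP at [0.214, -0.614, 0.405] pointing down, gripper open.
Joint ranges: [-163.93, 163.93], [-17.29, 119.83], [-79.2, 71.16], [3.27, 140.29], [-89.18, 269.18], [5.43, 117.66], [-154.24, 154.24]. Speed limits (degrees/s): [147.25, 147.25, 180, 180, 180, 180, 180].

### API

Orientations are given as [roll, pitch, yaw] about the fixed x, y, z axes, in that order (R = Rz(yaw) Ry(pitch) Rx(roll)).
In Python, from cell import env gives the robot as it stands.
- The arm moves only by the tool servo_tool, never from a script. Its argument "plan" is a list of rows, each an object with "xyz": the shift along the tool's x, y, z in cm, a list of three; "twist": the turn, a rotation vector about the tool's x, y, z in degrees, a list of three; "jaw": the closure, from 0 (fully open) to 1 (shut). In form: [{"xyz": [x, y, z], "twist": [wx, wy, wz], "jaw": jaw}, ...]. A call has 1 to 10 rows; each row is the pose to reach, as a shift and turn from the pose commanded when the call began, along the tool's axes at that moment; what a row does not reach only later rows make up. A row lasts 1/12 s, in which the tool goes at most 41.7 mm and 7.16 degrees, less where a joint would pass 70% of its speed; a pose out of reach is approached as far as the arm can. A call with a gripper value outside its range is refused whole. The fingers move at their own pace and stop on an object; "newtons" is the grip in N (left out, the last holds). Time passes only in rows, so rows that repeat a pose let the fingers close. It gives the time, the measured TCP pose, the force, the opening and the grip force at its end, in the units of the state.
- env.get_obs(): the state, without advancing time (a new reading comes with each control period).
- env.read_camera(name): name is "side" or "top"; returns a dict with "img" (420x560x3 uint8, red, green, blue), "camera_matrix" (3x3 intrinsics, pixels), "k1" (the pictures are not rectified: a ray, as slopes to the right and down, at radius r is drawn at 1 + k1 r^2 times it, then the intrinsics apply), "R" (3x3) and "t" (3): a world point X has camera coordinates R X + t. Camera axes: x right, y down, z forward; pixel columns grow to the right and rows downward; lengths in m; the calibration is good to about 2 mm. A picture is of the moment at which its call begins. There is no depth.
- env.sign_off(): hands the job in; it is judged then, once.
The state is a dict: "time_s": time; "qpos": joint angles; "joint_velocities": joint speeds; "effort": joint torques, N m; "tool_pos": TCP position; "tool_rot": TCP orientation; "force": force on the tool from outside, world axes, zero at the start; "wrist_torque": the same for the moment, N m; "grip_width": finger opening in m; "grasp_force": force on a finger pad.
Only numpy, scipy, OpenCV 4.12 (cv2) and the standard library are available. Lean on these libraries where they do the work, as an engineer would, in place of code of your own. Each camera call takes 0.05 s, during which the arm holds its last target. There are 200 camera calls.

## Working session

There is one attempt and no reset: what is moved stays moved. The work goes in short steps, Python scripts to look and compute and a tool call to move; the robot and the scene stay as the last step left them, time stands still between calls to the robot, and variables do not carry over. Pictures are saved under pics/ and viewed, at most 10 in all, crops included, and the job is handed in when it is done.

Besides the shell and the picture viewer there is one more tool, called as name(argument=value, ...) on one line, values as JSON. servo_tool: Moves the arm, as the interface text tells. Its arguments: {"type":"object","properties":{"plan":{"type":"array","items":{"type":"object","properties":{"xyz":{"type":"array","items":{"type":"number"}},"twist":{"type":"array","items":{"type":"number"}},"jaw":{"type":"number"}}}},"newtons":{"type":"number"}},"required":["plan"]}

```bash
mkdir -p pics; ls
cat > h.py <<'E'
import numpy as np, cv2
from cell import env
from scipy.spatial.transform import Rotation as Ro
def cam(n):
    c=env.read_camera(n); c={k:(np.array(v) if k in('R','t','camera_matrix','img') else v) for k,v in c.items()}; return c
def ray(c,u,v):
    K=c['camera_matrix']; d=np.array([(u-K[0,2])/K[0,0],(v-K[1,2])/K[1,1]]); s=d.copy()
    for _ in range(30): s=d/(1+c['k1']*(s@s))
    R=c['R']; return -R.T@c['t'], R.T@np.array([s[0],s[1],1.])
def onz(c,u,v,z):
    o,d=ray(c,u,v); return o+d*(z-o[2])/d[2]
def tri(c1,p1,c2,p2):
    A=[];b=[]
    for c,p in((c1,p1),(c2,p2)):
        o,d=ray(c,*p); d/=np.linalg.norm(d); P=np.eye(3)-np.outer(d,d); A.append(P); b.append(P@o)
    x=np.linalg.lstsq(np.vstack(A),np.hstack(b),rcond=None)[0]
    return x,[np.linalg.norm(a@x-bb) for a,bb in zip(A,b)]
def proj(c,X):
    s=c['R']@X+c['t']; s=s[:2]/s[2]; s=s*(1+c['k1']*(s@s)); K=c['camera_matrix']; return s*[K[0,0],K[1,1]]+K[:2,2]
def save(n,img): cv2.imwrite('pics/'+n,img[...,::-1])
E
python3 - <<'E'
from h import *
for n in('side','top'):
    c=cam(n); save(n+'0.png',c['img']); print(n,-c['R'].T@c['t'],c['R'].round(3).tolist(),c['camera_matrix'][0,0],c['k1'])
o=env.get_obs(); print({k:np.round(v,3) for k,v in o.items()})
E
```

```text
pics
side [0.06856928 0.58860188 0.8269376 ] [[-0.749, -0.663, -0.002], [-0.463, 0.525, -0.714], [0.475, -0.533, -0.7]] 408.51285591456906 -0.11523737415623203
top [0.40537018 0.00463402 1.14871782] [[-0.0, -1.0, 0.003], [-0.99, -0.0, -0.143], [0.143, -0.003, -0.99]] 413.1053546384895 -0.11738501583097977
{'time_s': np.float64(0.1), 'qpos': array([71.569, 18.437, -4.016, 83.168,  1.294, 78.54 , -3.259]), 'joint_velocities': array([-0.015, -0.102,  0.044, -0.178,  0.04 , -0.045, -0.059]), 'effort': array([-0.0000e+00, -4.9257e+01, -4.0500e-01, -3.1340e+01, -6.4000e-02,
        3.9000e-02,  0.0000e+00]), 'tool_pos': array([ 0.214, -0.614,  0.404]), 'tool_rot': array([-1.79901e+02,  4.00000e-03,  1.92410e+01]), 'force': array([-0.972,  0.347,  0.172]), 'wrist_torque': array([-0.035,  0.045,  0.018]), 'grasp_force': np.float64(0.0), 'grip_width': np.float64(0.087)}
```

View pics/side0.png

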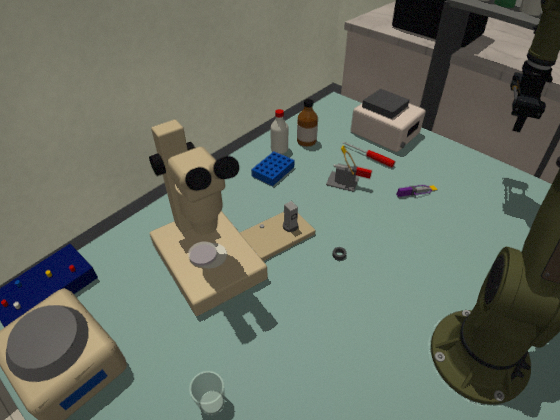

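View pics/top0.png

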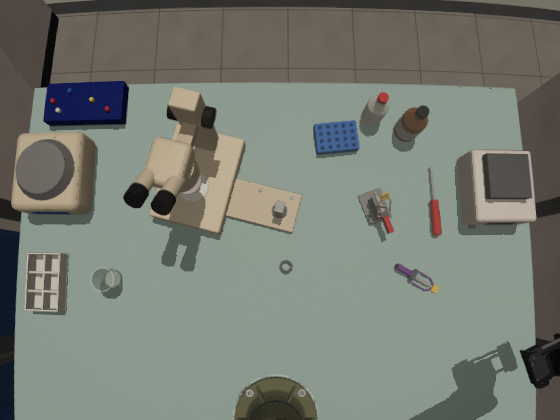

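The side view shows the pin at (355,170) on its rest with the yellow tab up at (345,150), and the stud at (291,215). In the top view the handle is at (388,224), the tab at (385,197) and the stud at (279,209). The purple look-alike is at (415,278). Next I'll zoom in.

Run:
```python
from h import *
s=cam('side')['img'];t=cam('top')['img']
a=lambda im,x,y,w,h,f:cv2.resize(im[y:y+h,x:x+w],None,fx=f,fy=f,interpolation=cv2.INTER_CUBIC)
top=np.hstack([a(s,240,190,80,60,5),a(s,315,135,80,60,5)])
bot=np.hstack([a(t,225,175,80,60,5),a(t,350,180,80,60,5)])
save('z.png',np.vstack([top,bot]))
```

```text
(no output)
```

View pics/z.png

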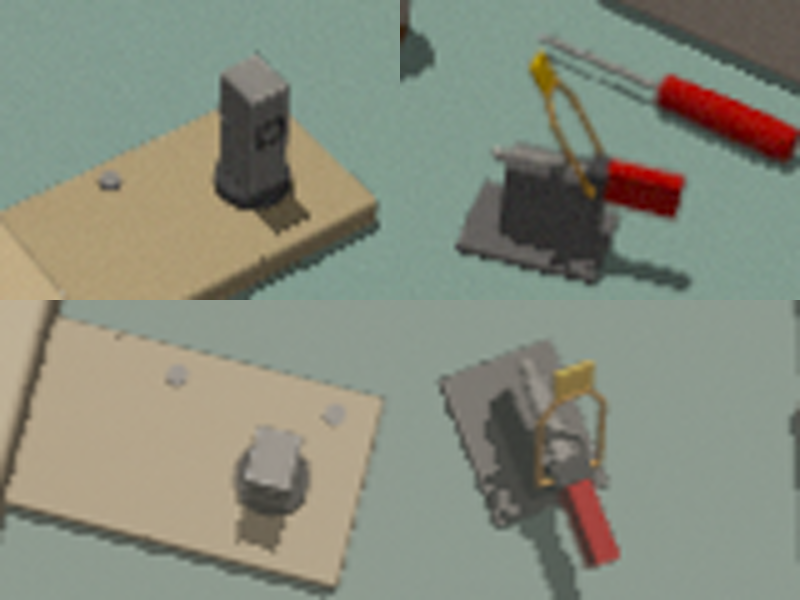

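Run:
```python
from h import *
s=cam('side');t=cam('top')
P=lambda x,y,ox,oy,bx=0,by=0:(ox+(x-bx+.5)/5-.5,oy+(y-by+.5)/5-.5)
T=lambda x,y:P(x,y,225,175,0,300); S=lambda x,y:P(x,y,240,190)
# plate edges at z=.018
pl=[onz(t,*T(*q),.018) for q in((10,500),(335,584),(383,398),(60,317))]
print(np.round(pl,4).tolist())
d=lambda a,b:np.degrees(np.arctan2(*(b-a)[1::-1]))
print('yaw edges', d(pl[1],pl[0]),d(pl[2],pl[3]),d(pl[1],pl[2]))
print('hole/top',[ (np.round(x,4),np.round(r,4)) for x,r in[tri(t,T(274,458),s,S(256,80))]])
tc=[(257,427),(303,430),(295,490),(246,486)]; sc=[(220,75),(258,55),(292,83),(252,105)]
# stud top centre across heights
for z in(.09,.1,.11): print(z,onz(t,*T(274,458),z).round(4),onz(s,*S(256,80),z).round(4))
o,dd=ray(s,*S(270,133));print('hole ray',o,dd)
def m(im,lo,hi,box):
    h=cv2.cvtColor(im,cv2.COLOR_RGB2HSV); k=cv2.inRange(h,lo,hi); x,y,w,hh=box; q=np.zeros_like(k);q[y:y+hh,x:x+w]=k[y:y+hh,x:x+w];return q
for n,c,br,by in(('t',t,(370,205,30,35),(370,185,40,25)),('s',s,(340,160,35,25),(335,140,25,20))):
    k=m(c['img'],(0,150,60),(8,255,255),br); k2=m(c['img'],(172,150,60),(180,255,255),br); k|=k2
    pts=np.argwhere(k)[:,::-1]; print(n,'red',len(pts),pts.mean(0),cv2.minAreaRect(pts.astype(np.float32)))
    y=m(c['img'],(22,170,120),(32,255,255),by); pts=np.argwhere(y)[:,::-1]; print('yel',len(pts),pts.mean(0))
    if n=='t': ct=[k,y]
V=t['img'][205:236,376:400,0]; print(V[::2])
```

```text
[[0.5517, 0.1341, 0.018], [0.5052, -0.0452, 0.018], [0.609, -0.0725, 0.018], [0.655, 0.1078, 0.018]]
yaw edges 75.47321675140645 75.68181298314681 -14.768289376560267
hole/top [(array([ 0.5622, -0.0116,  0.0949]), array([0.0017, 0.0017]))]
0.09 [ 0.5644 -0.0108  0.09  ] [ 0.5639 -0.0164  0.09  ]
0.1 [ 0.5629 -0.0106  0.1   ] [ 0.5572 -0.0082  0.1   ]
0.11 [ 0.5614 -0.0105  0.11  ] [0.5505 0.     0.11  ]
hole ray [0.06856928 0.58860188 0.8269376 ] [ 0.44418924 -0.55432303 -0.70484953]
t red 67 [388.13432836 223.79104478] ((388.10345458984375, 223.7586212158203), (15.598407745361328, 4.085297107696533), 68.19859313964844)
yel 0 [nan nan]
s red 119 [363.19327731 172.21008403] ((363.2059020996094, 172.17649841308594), (14.55213737487793, 8.00367546081543), 14.03624439239502)
yel 20 [343.3 149.1]
[[106  95 103  92 130 148 141 127 122 121 123 136 141 109 113 137 141 142
  142 141 141 140 141 141]
 [ 69  90  93  82  86  90  89  77  75  76 110 120 135 111 117 139 140 141
  140 141 142 140 141 141]
 [ 63  91 113  95 124 151 149 149 118 112  93 110 138 105 116 137 141 141
  141 141 141 141 140
[... 691 characters left out ...]
 142 141 141 141 141]
 [ 87  87  87  86  87 124 142 124  92  77 108 160 166 165 164 163 141 141
  141 141 140 140 141 140]
 [ 90  87  85  85  87  86 125 140 122  88  77 127 161 165 164 163 148 141
  141 141 141 142 141 140]
 [123  93  85  85  86  87 120 139 141 113  81  74 139 164 164 163 163 143
  140 140 141 140 141 140]
 [141 120  87  86  86  87  85  87 128 141 105  78  77 151 163 159 159 153
  142 141 141 141 141 141]
 [141 140 117  85  87  88  86  86  86 130 125 102 104 115 138 141 141 141
  140 142 140 141 141 140]
 [141 140 121  93  87  87  86  87  88 130 140 141 140 140 141 141 141 141
  141 140 141 140 141 140]]<stdin>:20: RuntimeWarning: Mean of empty slice.
  ret = um.true_divide(
```

```bash
cat >> h.py <<'E'
def go(target,yaw):
    "tool-frame delta (cm) and twist (deg) to TCP target with tool down at yaw"
    o=env.get_obs(); R=Ro.from_euler('xyz',o['tool_rot'],degrees=True)
    d=R.inv().apply(np.array(target)-o['tool_pos'])*100
    w=(R.inv()*Ro.from_euler('xyz',[180,0,yaw],degrees=True)).as_rotvec(degrees=True)
    return d.round(2).tolist(),w.round(2).tolist(),o['tool_pos'].round(4).tolist(),o['tool_rot'].round(2).tolist()
E
python3 - <<'E'
from h import *
s=cam('side');t=cam('top')
T=lambda x,y:(350+(x-400+.5)/5-.5,180+(y-300+.5)/5-.5)
S=lambda x,y:(315+(x-400+.5)/5-.5,135+(y+.5)/5-.5)
d=lambda a,b:np.degrees(np.arctan2(*(b-a)[1::-1]))
print('foot yaw',d(onz(t,*T(500,525),.006),onz(t,*T(442,380),.006)))
a,b=onz(t,*T(602,562),.068),onz(t,*T(572,489),.068); print('handle',a,b,d(a,b),(a+b)/2)
a,b=onz(t,385.0,216.5,.068),onz(t,391.2,231.2,.068); print(a,b,d(b,a),(a+b)/2)
# side: handle top edges centreline: rear-top (650,176)?..
print('side top face', onz(s,*S(648,174),.068))
c=(a+b)/2; c[2]=.055
print('tab',tri(t,T(573,380),s,S(543,73)))
print('proj top of handle',proj(s,c+[0,0,.013]),proj(s,c))
print(go([c[0],c[1],.055+.164+.1],22))
E
```

```text
foot yaw 20.29257726178796
handle [ 0.49866873 -0.30413694  0.068     ] [ 0.53766121 -0.28934429  0.068     ] 20.775335458668327 [ 0.51816497 -0.29674062  0.068     ]
[ 0.54007016 -0.29214262  0.068     ] [ 0.50078295 -0.30745981  0.068     ] 21.29968336647761 [ 0.52042656 -0.29980122  0.068     ]
side top face [ 0.51587483 -0.30115771  0.068     ]
tab (array([ 0.58568223, -0.2784881 ,  0.12089653]), [np.float64(0.0017017477937092487), np.float64(0.0017017477937091893)])
proj top of handle [362.67923956 168.98086282] [362.08968958 172.36610388]
([39.26, -19.54, 8.56], [-0.01, 0.0, -2.76], [0.2142, -0.6137, 0.4046], [-179.99, 0.0, 19.24])
```

servo_tool(plan=[{"xyz":[39.2,-19.4,8.5],"twist":[0,0,-1.8],"jaw":0},{"xyz":[39.2,-19.4,8.5],"twist":[0,0,-1.8],"jaw":0},{"xyz":[39.2,-19.4,8.5],"twist":[0,0,-1.8],"jaw":0},{"xyz":[39.2,-19.4,8.5],"twist":[0,0,-1.8],"jaw":0},{"xyz":[39.2,-19.4,8.5],"twist":[0,0,-1.8],"jaw":0},{"xyz":[39.2,-19.4,8.5],"twist":[0,0,-1.8],"jaw":0},{"xyz":[39.2,-19.4,8.5],"twist":[0,0,-1.8],"jaw":0},{"xyz":[39.2,-19.4,8.5],"twist":[0,0,-1.8],"jaw":0},{"xyz":[39.2,-19.4,8.5],"twist":[0,0,-1.8],"jaw":0},{"xyz":[39.2,-19.4,8.5],"twist":[0,0,-1.8],"jaw":0}])

```text
time_s: 1.23
tool_pos: [0.5015, -0.3201, 0.3253]
tool_rot: [179.9, -0.0, 21.0]
force: [0.4, -0.7, -1.0]
grip_width: 0.0871
grasp_force: 0.0
```

Run:
```python
from h import *
print(go([.519,-.298,.32],21)); print(go([.519,-.298,.219],21))
```

```text
([2.42, -1.43, 0.53], [0.05, -0.02, 0.03], [0.5015, -0.3201, 0.3253], [179.95, -0.02, 21.03])
([2.42, -1.44, 10.63], [0.05, -0.02, 0.03], [0.5015, -0.3201, 0.3253], [179.95, -0.02, 21.03])
```

servo_tool(plan=[{"xyz":[2.4,-1.4,0.5],"twist":[0,0,0],"jaw":0},{"xyz":[2.4,-1.4,1.5],"twist":[0,0,0],"jaw":0},{"xyz":[2.4,-1.4,3],"twist":[0,0,0],"jaw":0},{"xyz":[2.4,-1.4,4],"twist":[0,0,0],"jaw":0},{"xyz":[2.4,-1.4,5],"twist":[0,0,0],"jaw":0},{"xyz":[2.4,-1.4,5],"twist":[0,0,0],"jaw":0},{"xyz":[2.4,-1.4,5],"twist":[0,0,0],"jaw":0}])

```text
time_s: 1.82
tool_pos: [0.5173, -0.3005, 0.2748]
tool_rot: [-180.0, 0.0, 21.0]
force: [0.1, -0.1, 0.2]
grip_width: 0.0871
grasp_force: 0.0
```

Run:
```python
from h import *
s=cam('side'); t=cam('top')
print(go([.519,-.298,.219],21))
a=lambda im,x,y,w,h,f:cv2.resize(im[y:y+h,x:x+w],None,fx=f,fy=f,interpolation=cv2.INTER_CUBIC)
save('g1.png',np.hstack([a(s['img'],305,110,100,90,4),a(t['img'],340,160,100,90,4)]))
```

```text
([0.19, -0.2, 5.7], [0.06, -0.04, -0.01], [0.5179, -0.3005, 0.276], [179.94, -0.04, 20.99])
```

View pics/g1.png

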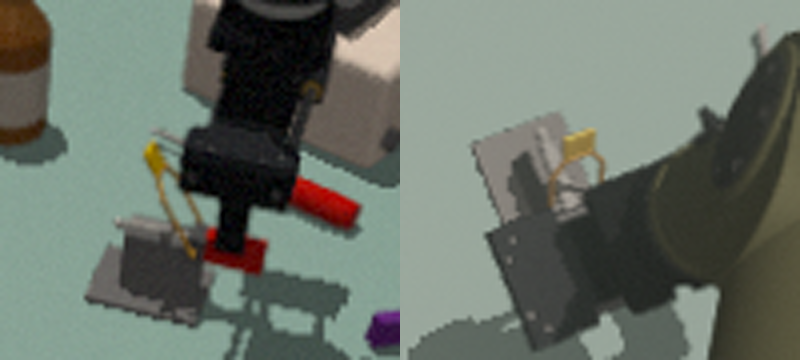

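The side crop shows the fingers over the handle at (232,240) and the gripper body clear of the ring. I'll descend and grip.

servo_tool(plan=[{"xyz":[0,-0.2,2],"twist":[0,0,0],"jaw":0},{"xyz":[0,-0.2,4],"twist":[0,0,0],"jaw":0},{"xyz":[0,-0.2,5.4],"twist":[0,0,0],"jaw":0},{"xyz":[0,-0.2,5.6],"twist":[0,0,0],"jaw":0},{"xyz":[0,-0.2,5.6],"twist":[0,0,0],"jaw":0.6},{"xyz":[0,-0.2,5.6],"twist":[0,0,0],"jaw":0.9},{"xyz":[0,-0.2,5.6],"twist":[0,0,0],"jaw":1},{"xyz":[0,-0.2,5.6],"twist":[0,0,0],"jaw":1},{"xyz":[0,-0.2,5.6],"twist":[0,0,0],"jaw":1},{"xyz":[0,-0.2,5.6],"twist":[0,0,0],"jaw":1}], newtons=30)

```text
time_s: 2.75
tool_pos: [0.5173, -0.2982, 0.2199]
tool_rot: [179.9, -0.0, 21.0]
force: [-0.4, -0.6, 0.5]
grip_width: 0.0554
grasp_force: 0.0
```

servo_tool(plan=[{"xyz":[0,0,0],"twist":[0,0,0],"jaw":1},{"xyz":[0,0,0],"twist":[0,0,0],"jaw":1},{"xyz":[0,0,0],"twist":[0,0,0],"jaw":1},{"xyz":[0,0,0],"twist":[0,0,0],"jaw":1},{"xyz":[0,0,0],"twist":[0,0,0],"jaw":1},{"xyz":[0,0,0],"twist":[0,0,0],"jaw":1},{"xyz":[0,0,0],"twist":[0,0,0],"jaw":1},{"xyz":[0,0,0],"twist":[0,0,0],"jaw":1}], newtons=40)

```text
time_s: 3.42
tool_pos: [0.5173, -0.2988, 0.2194]
tool_rot: [179.9, -0.0, 21.0]
force: [1.6, -1.9, -1.8]
grip_width: 0.014
grasp_force: 40.0
```

servo_tool(plan=[{"xyz":[0,0,-2],"twist":[0,0,0],"jaw":1},{"xyz":[0,0,-5],"twist":[0,0,0],"jaw":1},{"xyz":[0,0,-8],"twist":[0,0,0],"jaw":1},{"xyz":[1,-2,-11],"twist":[0,0,3],"jaw":1},{"xyz":[3,-5,-12],"twist":[0,0,8],"jaw":1},{"xyz":[5,-9,-12],"twist":[0,0,14],"jaw":1},{"xyz":[7,-12.5,-12],"twist":[0,0,20],"jaw":1},{"xyz":[9.5,-16,-12],"twist":[0,0,26],"jaw":1},{"xyz":[12,-20,-12],"twist":[0,0,31],"jaw":1},{"xyz":[13.5,-23.5,-12],"twist":[0,0,35],"jaw":1}])

```text
time_s: 4.25
tool_pos: [0.5584, -0.0329, 0.339]
tool_rot: [-180.0, 0.0, -14.2]
force: [1.2, -0.4, -1.7]
grip_width: 0.0134
grasp_force: 40.0
```

Run:
```python
from h import *
print(go([.5625,-.011,.30],-14.5))
```

```text
([-0.14, -2.23, 3.9], [-0.01, 0.03, 0.3], [0.5584, -0.0329, 0.339], [-179.99, 0.03, -14.2])
```

servo_tool(plan=[{"xyz":[-0.1,-1,1],"twist":[0,0,0.3],"jaw":1},{"xyz":[-0.1,-2.2,2],"twist":[0,0,0.3],"jaw":1},{"xyz":[-0.1,-2.2,2.9],"twist":[0,0,0.3],"jaw":1},{"xyz":[-0.1,-2.2,2.9],"twist":[0,0,0.3],"jaw":1},{"xyz":[-0.1,-2.2,2.9],"twist":[0,0,0.3],"jaw":1},{"xyz":[-0.1,-2.2,2.9],"twist":[0,0,0.3],"jaw":1}])

```text
time_s: 4.75
tool_pos: [0.5628, -0.0151, 0.3103]
tool_rot: [180.0, 0.0, -14.4]
force: [0.3, -0.6, -1.3]
grip_width: 0.0138
grasp_force: 40.0
```

Run:
```python
from h import *
s=cam('side'); t=cam('top')
print(go([.5625,-.011,.30],-14.5),env.get_obs()['force'])
a=lambda im,x,y,w,h,f:cv2.resize(im[y:y+h,x:x+w],None,fx=f,fy=f,interpolation=cv2.INTER_CUBIC)
save('g2.png',np.hstack([a(s['img'],240,150,100,90,4),a(t['img'],230,150,100,90,4)]))
```

```text
([-0.14, -0.37, 1.08], [0.02, -0.05, 0.12], [0.5629, -0.0149, 0.3108], [179.98, -0.05, -14.38]) [ 0.32694399  0.06665345 -1.26288315]
```

View pics/g2.png

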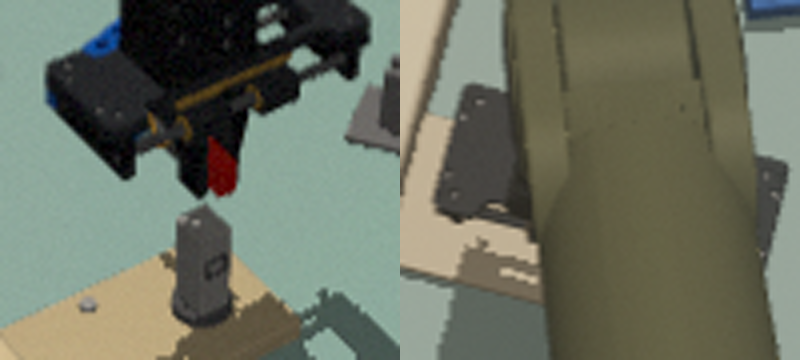

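The pin is held level above the stud (stud top centre at crop (203,222), fingertip at (203,197)). Next I'll probe the stud top with the fingertips.

servo_tool(plan=[{"xyz":[-0.1,-0.3,0.7],"twist":[0,0,0],"jaw":1},{"xyz":[-0.1,-0.3,1.4],"twist":[0,0,0],"jaw":1},{"xyz":[-0.1,-0.3,1.9],"twist":[0,0,0],"jaw":1},{"xyz":[-0.1,-0.3,2.2],"twist":[0,0,0],"jaw":1},{"xyz":[-0.1,-0.3,2.3],"twist":[0,0,0],"jaw":1},{"xyz":[-0.1,-0.3,2.3],"twist":[0,0,0],"jaw":1}])

```text
time_s: 5.35
tool_pos: [0.5624, -0.0104, 0.2867]
tool_rot: [180.0, 0.1, -14.3]
force: [-0.3, 0.5, -1.0]
grip_width: 0.0135
grasp_force: 40.0
```

servo_tool(plan=[{"xyz":[0,0,0.1],"twist":[0,0,0],"jaw":1},{"xyz":[0,0,0.2],"twist":[0,0,0],"jaw":1},{"xyz":[0,0,0.3],"twist":[0,0,0],"jaw":1},{"xyz":[0,0,0.3],"twist":[0,0,0],"jaw":1}])

```text
time_s: 5.68
tool_pos: [0.5625, -0.0104, 0.2842]
tool_rot: [180.0, -0.0, -14.3]
force: [-0.3, -0.7, -1.4]
grip_width: 0.014
grasp_force: 40.0
```

servo_tool(plan=[{"xyz":[0,0,0.1],"twist":[0,0,0],"jaw":1},{"xyz":[0,0,0.2],"twist":[0,0,0],"jaw":1},{"xyz":[0,0,0.2],"twist":[0,0,0],"jaw":1}])

```text
time_s: 5.93
tool_pos: [0.5625, -0.0104, 0.2821]
tool_rot: [180.0, 0.0, -14.3]
force: [-1.2, -0.5, -1.2]
grip_width: 0.0133
grasp_force: 40.0
```

servo_tool(plan=[{"xyz":[0,0,0.05],"twist":[0,0,0],"jaw":1},{"xyz":[0,0,0.1],"twist":[0,0,0],"jaw":1},{"xyz":[0,0,0.15],"twist":[0,0,0],"jaw":1},{"xyz":[0,0,0.15],"twist":[0,0,0],"jaw":1}])

```text
time_s: 6.27
tool_pos: [0.5625, -0.0104, 0.2806]
tool_rot: [180.0, 0.0, -14.3]
force: [-0.4, -1.0, -1.6]
grip_width: 0.0138
grasp_force: 40.0
```

servo_tool(plan=[{"xyz":[0,0,0.05],"twist":[0,0,0],"jaw":1},{"xyz":[0,0,0.1],"twist":[0,0,0],"jaw":1},{"xyz":[0,0,0.1],"twist":[0,0,0],"jaw":1}])

```text
time_s: 6.52
tool_pos: [0.5625, -0.0104, 0.2796]
tool_rot: [180.0, 0.0, -14.3]
force: [-0.0, 0.2, -1.2]
grip_width: 0.0137
grasp_force: 40.0
```

servo_tool(plan=[{"xyz":[0,0,0.05],"twist":[0,0,0],"jaw":1},{"xyz":[0,0,0.1],"twist":[0,0,0],"jaw":1},{"xyz":[0,0,0.1],"twist":[0,0,0],"jaw":1}])

```text
time_s: 6.77
tool_pos: [0.5626, -0.0104, 0.279]
tool_rot: [180.0, -0.0, -14.3]
force: [-1.1, -1.0, 0.5]
grip_width: 0.0136
grasp_force: 41.3
```

servo_tool(plan=[{"xyz":[0,0,0.05],"twist":[0,0,0],"jaw":1},{"xyz":[0,0,0.1],"twist":[0,0,0],"jaw":1},{"xyz":[0,0,0.1],"twist":[0,0,0],"jaw":1}])

```text
time_s: 7.02
tool_pos: [0.5626, -0.0103, 0.279]
tool_rot: [180.0, -0.0, -14.3]
force: [-3.0, -0.9, 7.4]
grip_width: 0.0137
grasp_force: 44.4
```

servo_tool(plan=[{"xyz":[0,0,-1],"twist":[0,0,0],"jaw":1},{"xyz":[-1,0,-2],"twist":[0,0,0],"jaw":1},{"xyz":[-4,0,-2],"twist":[0,0,0],"jaw":1},{"xyz":[-7.5,0,-2],"twist":[0,0,0],"jaw":1},{"xyz":[-11,0,-2],"twist":[0,0,0],"jaw":1},{"xyz":[-12.3,0,0],"twist":[0,0,0],"jaw":1},{"xyz":[-12.3,0,2],"twist":[0,0,0],"jaw":1},{"xyz":[-12.3,0,4],"twist":[0,0,0],"jaw":1},{"xyz":[-12.3,0,4.4],"twist":[0,0,0],"jaw":1},{"xyz":[-12.3,0,4.4],"twist":[0,0,0],"jaw":1}])

```text
time_s: 7.85
tool_pos: [0.4427, 0.0199, 0.2329]
tool_rot: [180.0, 0.2, -14.2]
force: [0.1, -0.1, -0.7]
grip_width: 0.0137
grasp_force: 40.0
```

Run:
```python
from h import *
s=cam('side'); t=cam('top'); o=env.get_obs()
st=np.array([.5625,-.011,0]); ux=np.array([np.cos(np.radians(14.5)),-np.sin(np.radians(14.5)),0])
print(go(st-.121*ux+[0,0,.2334],-14.5),o['force'])
a=lambda im,x,y,w,h,f:cv2.resize(im[y:y+h,x:x+w],None,fx=f,fy=f,interpolation=cv2.INTER_CUBIC)
save('g3.png',np.hstack([a(s['img'],260,170,80,80,5),a(t['img'],240,170,80,80,5)]))
g=o['tool_pos']-[0,0,.1644]; X=Ro.from_euler('xyz',o['tool_rot'],degrees=True).apply([1,0,0])
for c,n in((s,'s'),(t,'t')): print(n,'tip',proj(c,g+.098*X),'holeface',proj(c,st-.015*ux+[0,0,.069]),'topc',proj(c,st+[0,0,.097]))
```

```text
([0.15, 0.03, 0.12], [-0.03, -0.06, 0.24], [0.444, 0.02, 0.2346], [-179.97, -0.06, -14.26]) [ 0.72902264  0.11471884 -1.90751245]
s tip [294.91886619 217.79934976] holeface [293.03178989 215.93370612] topc [289.93796134 204.95844309]
t tip [276.80500461 216.85694899] holeface [277.96030034 213.52997347] topc [279.52922681 206.51276633]
```

View pics/g3.png

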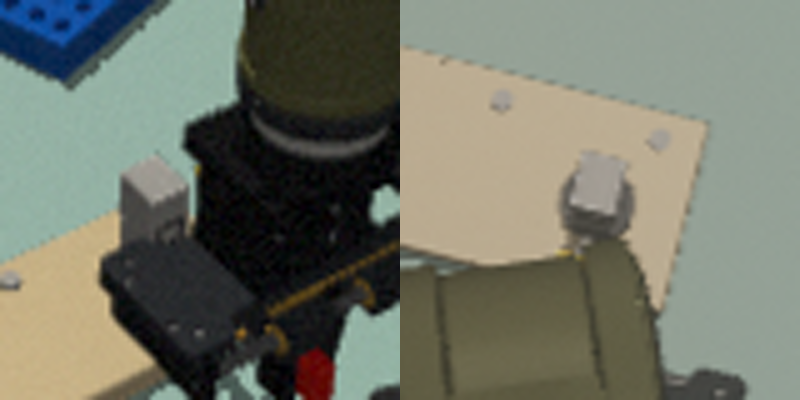

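The side crop shows the stud's top face around (154,180). In the top crop the stud top is at (598,182) and the pin tip just peeks out at about (577,242). I'll zoom in on the top view.

Run:
```python
from h import *
t=cam('top'); s=cam('side')
a=lambda im,x,y,w,h,f:cv2.resize(im[y:y+h,x:x+w],None,fx=f,fy=f,interpolation=cv2.INTER_NEAREST)
im=np.hstack([a(t['img'],264,196,30,30,13),a(s['img'],280,196,30,30,13)]); save('g4.png',im)
```

```text
(no output)
```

View pics/g4.png

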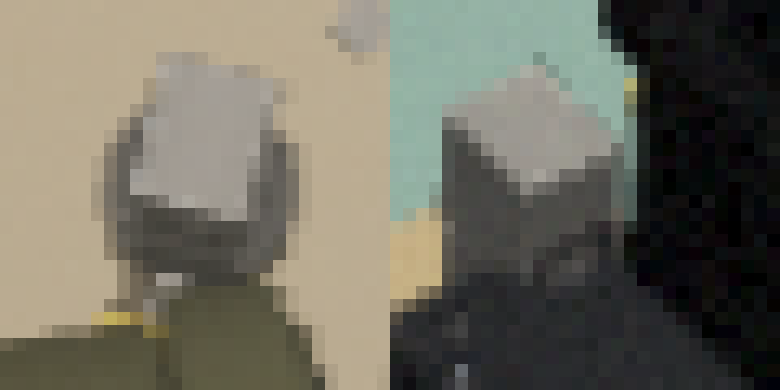

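servo_tool(plan=[{"xyz":[0.1,0,0.1],"twist":[0,0,0.2],"jaw":1},{"xyz":[0.1,0,0.1],"twist":[0,0,0.2],"jaw":1},{"xyz":[0.1,0,0.1],"twist":[0,0,0.2],"jaw":1},{"xyz":[0.1,0,0.1],"twist":[0,0,0.2],"jaw":1},{"xyz":[0.1,0,0.1],"twist":[0,0,0.2],"jaw":1}])

```text
time_s: 8.47
tool_pos: [0.4443, 0.0197, 0.2328]
tool_rot: [180.0, -0.0, -14.5]
force: [-0.1, 0.8, -1.8]
grip_width: 0.0136
grasp_force: 40.0
```

Run:
```python
from h import *
st=np.array([.563,-.0103,0]); ux=np.array([np.cos(np.radians(14.5)),-np.sin(np.radians(14.5)),0])
print(go(st-.121*ux+[0,0,.2334],-14.5),env.get_obs()['force'])
```

```text
([0.14, -0.07, -0.06], [0.0, -0.01, 0.04], [0.4443, 0.0197, 0.2328], [180.0, -0.01, -14.46]) [-0.06547573  0.80511821 -1.7533117 ]
```

servo_tool(plan=[{"xyz":[0.4,-0.07,-0.06],"twist":[0,0,0],"jaw":1},{"xyz":[0.8,-0.07,-0.06],"twist":[0,0,0],"jaw":1},{"xyz":[0.9,-0.07,-0.06],"twist":[0,0,0],"jaw":1},{"xyz":[1.0,-0.07,-0.06],"twist":[0,0,0],"jaw":1},{"xyz":[1.1,-0.07,-0.06],"twist":[0,0,0],"jaw":1},{"xyz":[1.1,-0.07,-0.06],"twist":[0,0,0],"jaw":1}])

```text
time_s: 8.97
tool_pos: [0.4553, 0.0176, 0.2333]
tool_rot: [-180.0, 0.0, -14.5]
force: [-0.2, -0.1, -0.9]
grip_width: 0.0137
grasp_force: 40.0
```

servo_tool(plan=[{"xyz":[0.1,0,0],"twist":[0,0,0],"jaw":1},{"xyz":[0.2,0,0],"twist":[0,0,0],"jaw":1},{"xyz":[0.2,0,0],"twist":[0,0,0],"jaw":1}])

```text
time_s: 9.22
tool_pos: [0.4572, 0.017, 0.2334]
tool_rot: [180.0, -0.0, -14.5]
force: [0.5, 0.3, -1.6]
grip_width: 0.0138
grasp_force: 40.0
```

servo_tool(plan=[{"xyz":[0.1,0,0],"twist":[0,0,0],"jaw":1},{"xyz":[0.2,0,0],"twist":[0,0,0],"jaw":1},{"xyz":[0.3,0,0],"twist":[0,0,0],"jaw":1},{"xyz":[0.3,0,0],"twist":[0,0,0],"jaw":1}])

```text
time_s: 9.55
tool_pos: [0.4602, 0.0163, 0.2334]
tool_rot: [-180.0, -0.0, -14.5]
force: [0.4, 0.5, -2.0]
grip_width: 0.0137
grasp_force: 40.0
```

servo_tool(plan=[{"xyz":[0.1,0,0],"twist":[0,0,0],"jaw":1},{"xyz":[0.2,0,0],"twist":[0,0,0],"jaw":1},{"xyz":[0.2,0,0],"twist":[0,0,0],"jaw":1}])

```text
time_s: 9.8
tool_pos: [0.4621, 0.0158, 0.2334]
tool_rot: [-180.0, -0.0, -14.5]
force: [0.2, 0.1, -2.5]
grip_width: 0.0137
grasp_force: 40.0
```

servo_tool(plan=[{"xyz":[0.1,0,0],"twist":[0,0,0],"jaw":1},{"xyz":[0.2,0,0],"twist":[0,0,0],"jaw":1},{"xyz":[0.2,0,0],"twist":[0,0,0],"jaw":1}])

```text
time_s: 10.05
tool_pos: [0.4641, 0.0153, 0.2334]
tool_rot: [-180.0, -0.0, -14.5]
force: [-0.2, 0.0, -1.5]
grip_width: 0.0136
grasp_force: 40.0
```

servo_tool(plan=[{"xyz":[0.1,0,0],"twist":[0,0,0],"jaw":1},{"xyz":[0.2,0,0],"twist":[0,0,0],"jaw":1},{"xyz":[0.3,0,0],"twist":[0,0,0],"jaw":1},{"xyz":[0.3,0,0],"twist":[0,0,0],"jaw":1}])

```text
time_s: 10.38
tool_pos: [0.467, 0.0145, 0.2334]
tool_rot: [-180.0, -0.0, -14.5]
force: [0.9, -0.1, -1.4]
grip_width: 0.0137
grasp_force: 40.0
```

servo_tool(plan=[{"xyz":[0.1,0,0],"twist":[0,0,0],"jaw":1},{"xyz":[0.2,0,0],"twist":[0,0,0],"jaw":1},{"xyz":[0.3,0,0],"twist":[0,0,0],"jaw":1},{"xyz":[0.3,0,0],"twist":[0,0,0],"jaw":1}])

```text
time_s: 10.72
tool_pos: [0.4699, 0.0138, 0.2334]
tool_rot: [-180.0, -0.0, -14.5]
force: [-0.1, -0.5, -0.7]
grip_width: 0.0137
grasp_force: 40.0
```

servo_tool(plan=[{"xyz":[0.1,0,0],"twist":[0,0,0],"jaw":1},{"xyz":[0.2,0,0],"twist":[0,0,0],"jaw":1},{"xyz":[0.3,0,0],"twist":[0,0,0],"jaw":1},{"xyz":[0.3,0,0],"twist":[0,0,0],"jaw":1}])

```text
time_s: 11.05
tool_pos: [0.4728, 0.013, 0.2334]
tool_rot: [-180.0, -0.0, -14.5]
force: [-0.6, 0.4, -2.1]
grip_width: 0.0137
grasp_force: 40.0
```

servo_tool(plan=[{"xyz":[0.2,0,0],"twist":[0,0,0],"jaw":1},{"xyz":[0.4,0,0],"twist":[0,0,0],"jaw":1},{"xyz":[0.6,0,0],"twist":[0,0,0],"jaw":1},{"xyz":[0.8,0,0],"twist":[0,0,0],"jaw":1},{"xyz":[1.0,0,0],"twist":[0,0,0],"jaw":1},{"xyz":[1.2,0,0],"twist":[0,0,0],"jaw":1},{"xyz":[1.2,0,0],"twist":[0,0,0],"jaw":1}])

```text
time_s: 11.63
tool_pos: [0.4846, 0.01, 0.2334]
tool_rot: [-180.0, -0.0, -14.5]
force: [-0.2, 0.6, -1.4]
grip_width: 0.0138
grasp_force: 40.0
```

servo_tool(plan=[{"xyz":[0.2,0,0],"twist":[0,0,0],"jaw":1},{"xyz":[0.4,0,0],"twist":[0,0,0],"jaw":1},{"xyz":[0.6,0,0],"twist":[0,0,0],"jaw":1},{"xyz":[0.8,0,0],"twist":[0,0,0],"jaw":1},{"xyz":[1.0,0,0],"twist":[0,0,0],"jaw":1},{"xyz":[1.2,0,0],"twist":[0,0,0],"jaw":1},{"xyz":[1.2,0,0],"twist":[0,0,0],"jaw":1}])

```text
time_s: 12.22
tool_pos: [0.4962, 0.007, 0.2334]
tool_rot: [-180.0, -0.0, -14.5]
force: [1.1, 0.4, -1.8]
grip_width: 0.0137
grasp_force: 40.0
```

servo_tool(plan=[{"xyz":[0.2,0,0],"twist":[0,0,0],"jaw":1},{"xyz":[0.4,0,0],"twist":[0,0,0],"jaw":1},{"xyz":[0.6,0,0],"twist":[0,0,0],"jaw":1},{"xyz":[0.8,0,0],"twist":[0,0,0],"jaw":1},{"xyz":[0.8,0,0],"twist":[0,0,0],"jaw":1}])

```text
time_s: 12.63
tool_pos: [0.504, 0.005, 0.2334]
tool_rot: [-180.0, -0.0, -14.5]
force: [-0.4, 0.3, -1.6]
grip_width: 0.0138
grasp_force: 40.0
```

servo_tool(plan=[{"xyz":[0.1,0,0],"twist":[0,0,0],"jaw":1},{"xyz":[0.2,0,0],"twist":[0,0,0],"jaw":1},{"xyz":[0.3,0,0],"twist":[0,0,0],"jaw":1},{"xyz":[0.4,0,0],"twist":[0,0,0],"jaw":1},{"xyz":[0.4,0,0],"twist":[0,0,0],"jaw":1}])

```text
time_s: 13.05
tool_pos: [0.5076, 0.004, 0.2334]
tool_rot: [180.0, -0.0, -14.5]
force: [0.0, -0.4, -1.3]
grip_width: 0.0135
grasp_force: 40.0
```

servo_tool(plan=[{"xyz":[0.1,0,0],"twist":[0,0,0],"jaw":1},{"xyz":[0.15,0,0],"twist":[0,0,0],"jaw":1},{"xyz":[0.15,0,0],"twist":[0,0,0],"jaw":1}])

```text
time_s: 13.3
tool_pos: [0.509, 0.0037, 0.2334]
tool_rot: [180.0, -0.0, -14.5]
force: [0.9, -0.5, -0.6]
grip_width: 0.014
grasp_force: 40.0
```

servo_tool(plan=[{"xyz":[0.05,0,0],"twist":[0,0,0],"jaw":1},{"xyz":[0.1,0,0],"twist":[0,0,0],"jaw":1},{"xyz":[0.1,0,0],"twist":[0,0,0],"jaw":1}])

```text
time_s: 13.55
tool_pos: [0.5099, 0.0035, 0.2333]
tool_rot: [180.0, -0.0, -14.5]
force: [-0.0, 0.0, -1.8]
grip_width: 0.0135
grasp_force: 40.0
```

servo_tool(plan=[{"xyz":[0.05,0,0],"twist":[0,0,0],"jaw":1},{"xyz":[0.1,0,0],"twist":[0,0,0],"jaw":1},{"xyz":[0.1,0,0],"twist":[0,0,0],"jaw":1}])

```text
time_s: 13.8
tool_pos: [0.5109, 0.0032, 0.2334]
tool_rot: [180.0, -0.0, -14.5]
force: [-0.8, 0.1, -0.9]
grip_width: 0.0135
grasp_force: 40.0
```

servo_tool(plan=[{"xyz":[0.05,0,0],"twist":[0,0,0],"jaw":1},{"xyz":[0.1,0,0],"twist":[0,0,0],"jaw":1},{"xyz":[0.1,0,0],"twist":[0,0,0],"jaw":1}])

```text
time_s: 14.05
tool_pos: [0.5117, 0.003, 0.2333]
tool_rot: [180.0, 0.0, -14.5]
force: [-1.1, 0.3, -1.5]
grip_width: 0.0135
grasp_force: 40.0
```

servo_tool(plan=[{"xyz":[0.05,0,0],"twist":[0,0,0],"jaw":1},{"xyz":[0.1,0,0],"twist":[0,0,0],"jaw":1},{"xyz":[0.1,0,0],"twist":[0,0,0],"jaw":1}])

```text
time_s: 14.3
tool_pos: [0.5121, 0.003, 0.233]
tool_rot: [180.0, 0.1, -14.4]
force: [-4.3, -0.9, 0.0]
grip_width: 0.0135
grasp_force: 40.0
```

servo_tool(plan=[{"xyz":[0.05,0,0],"twist":[0,0,0],"jaw":1},{"xyz":[0.1,0,0],"twist":[0,0,0],"jaw":1},{"xyz":[0.1,0,0],"twist":[0,0,0],"jaw":1}])

```text
time_s: 14.55
tool_pos: [0.5124, 0.0029, 0.2327]
tool_rot: [179.9, 0.3, -14.4]
force: [-7.0, 2.2, 1.3]
grip_width: 0.0139
grasp_force: 40.0
```

servo_tool(plan=[{"xyz":[0,0,0],"twist":[0,0,0],"jaw":1},{"xyz":[0,0,0],"twist":[0,0,0],"jaw":1},{"xyz":[-0.08,0,0],"twist":[0,0,0],"jaw":1},{"xyz":[-0.08,0,0],"twist":[0,0,0],"jaw":0.5},{"xyz":[-0.08,0,0],"twist":[0,0,0],"jaw":0.5},{"xyz":[-0.08,0,0],"twist":[0,0,0],"jaw":0.5},{"xyz":[-0.08,0,0],"twist":[0,0,0],"jaw":0.5},{"xyz":[-0.08,0,0],"twist":[0,0,0],"jaw":0.5}])

```text
time_s: 15.22
tool_pos: [0.5134, 0.0026, 0.2337]
tool_rot: [-180.0, -0.1, -14.5]
force: [-0.1, -0.6, 0.3]
grip_width: 0.0385
grasp_force: 0.0
```

servo_tool(plan=[{"xyz":[0,0,-2],"twist":[0,0,0],"jaw":0.5},{"xyz":[0,0,-5],"twist":[0,0,0],"jaw":0.5},{"xyz":[0,0,-9],"twist":[0,0,0],"jaw":0.5},{"xyz":[0,3,-13],"twist":[0,0,0],"jaw":0.5},{"xyz":[0,7,-15],"twist":[0,0,0],"jaw":0.8},{"xyz":[0,11,-15],"twist":[0,0,0],"jaw":1},{"xyz":[0,15,-15],"twist":[0,0,0],"jaw":1},{"xyz":[0,18,-15],"twist":[0,0,0],"jaw":1},{"xyz":[0,18,-15],"twist":[0,0,0],"jaw":1}])

```text
time_s: 15.97
tool_pos: [0.4653, -0.18, 0.3838]
tool_rot: [179.7, -0.1, -15.2]
force: [-0.4, -0.2, 0.4]
grip_width: 0.0181
grasp_force: 0.0
```

Run:
```python
from h import *
s=cam('side'); t=cam('top'); print(go([.5,0,.3],-14.5)[2:])
a=lambda im,x,y,w,h,f:cv2.resize(im[y:y+h,x:x+w],None,fx=f,fy=f,interpolation=cv2.INTER_CUBIC)
save('g5.png',np.hstack([a(s['img'],255,180,66,66,6),a(t['img'],245,180,66,66,6)]))
```

```text
([0.4675, -0.1734, 0.3835], [-180.0, -0.03, -14.7])
```

View pics/g5.png

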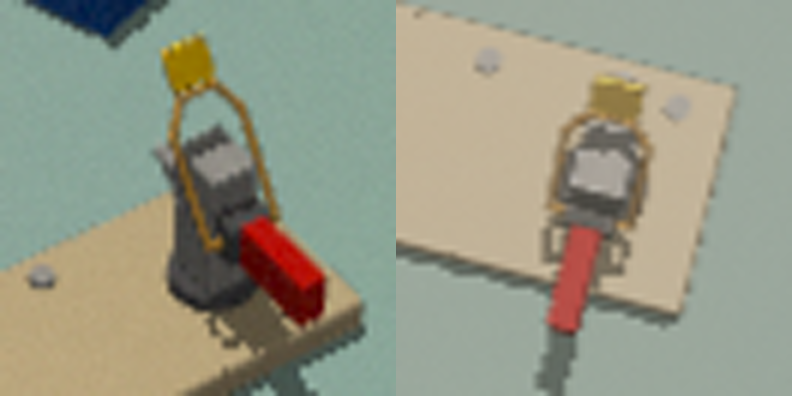

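The pin sits home in the stud with the ring up: tab at side crop (188,65) and top crop (617,100). I'll work out the tab position and the approach.

Run:
```python
from h import *
s=cam('side'); t=cam('top')
st=np.array([.563,-.0103,.069]); a=np.radians(-14.5); ux=np.array([np.cos(a),np.sin(a),0]); uy=np.array([-ux[1],ux[0],0])
x,r=tri(t,(281.4,196.3),s,(285.9,190.4)); d=x-st; q=[d@ux*1e3,d@uy*1e3,d[2]*1e3]; print('tab in stud frame mm',np.round(q,1),r,'theta',np.arctan2(q[2],q[0]+22))
print(go(st+.016*ux+[0,0,.182+.100],-14.5))
```

```text
tab in stud frame mm [19.8 -0.4 64.2] [np.float64(0.0008997026961181736), np.float64(0.0008997026961187356)] theta 0.9936196917396783
([6.78, -17.87, 3.25], [-0.03, -0.01, 0.11], [0.4684, -0.1706, 0.3834], [-179.97, -0.01, -14.39])
```

servo_tool(plan=[{"xyz":[2,-4,0],"twist":[0,0,0],"jaw":1},{"xyz":[3,-7.5,0],"twist":[0,0,0],"jaw":1},{"xyz":[4.5,-11,0],"twist":[0,0,0],"jaw":1},{"xyz":[6,-14.5,0],"twist":[0,0,0],"jaw":1},{"xyz":[6.8,-17.5,1],"twist":[0,0,0],"jaw":1},{"xyz":[6.8,-17.9,3],"twist":[0,0,0],"jaw":1},{"xyz":[6.8,-17.9,3.2],"twist":[0,0,0],"jaw":1},{"xyz":[6.8,-17.9,3.2],"twist":[0,0,0],"jaw":1},{"xyz":[6.8,-17.9,3.2],"twist":[0,0,0],"jaw":1}])

```text
time_s: 16.92
tool_pos: [0.5784, -0.0157, 0.3516]
tool_rot: [180.0, 0.0, -14.5]
force: [0.2, -0.5, 0.2]
grip_width: 0.0001
grasp_force: 0.0
```

Run:
```python
from h import *
st=np.array([.563,-.0103,.069]); a=np.radians(-14.5); ux=np.array([np.cos(a),np.sin(a),0])
for x,z in((20,80),(59,6)): print(go(st+x/1e3*ux+[0,0,.182+z/1e3],-14.5),env.get_obs()['grip_width'])
```

```text
([0.38, -0.14, 2.06], [0.05, 0.01, 0.03], [0.5784, -0.0157, 0.3516], [179.95, 0.01, -14.47]) 5.5976810966636733e-05
([4.28, -0.14, 9.46], [0.05, 0.01, 0.03], [0.5784, -0.0157, 0.3516], [179.95, 0.01, -14.47]) 5.5976810966636733e-05
```

servo_tool(plan=[{"xyz":[0.4,-0.14,1.2],"twist":[0,0,0],"jaw":1},{"xyz":[0.5,-0.14,2.2],"twist":[0,0,0],"jaw":1},{"xyz":[0.9,-0.14,2.7],"twist":[0,0,0],"jaw":1},{"xyz":[1.5,-0.14,3.2],"twist":[0,0,0],"jaw":1},{"xyz":[2.1,-0.14,3.9],"twist":[0,0,0],"jaw":1},{"xyz":[2.6,-0.14,4.5],"twist":[0,0,0],"jaw":1},{"xyz":[3.1,-0.14,5.2],"twist":[0,0,0],"jaw":1},{"xyz":[3.5,-0.14,6.0],"twist":[0,0,0],"jaw":1},{"xyz":[3.8,-0.14,6.8],"twist":[0,0,0],"jaw":1},{"xyz":[3.9,-0.14,7.2],"twist":[0,0,0],"jaw":1}])

```text
time_s: 17.75
tool_pos: [0.6166, -0.0237, 0.2774]
tool_rot: [180.0, 0.1, -14.5]
force: [-0.1, -0.7, -0.1]
grip_width: 0.0004
grasp_force: 0.1
```

Run:
```python
from h import *
st=np.array([.563,-.0103,.069]); a=np.radians(-14.5); ux=np.array([np.cos(a),np.sin(a),0])
s=cam('side'); print(go(st+.059*ux+[0,0,.182+.006],-14.5))
f=lambda im,x,y,w,h,f:cv2.resize(im[y:y+h,x:x+w],None,fx=f,fy=f,interpolation=cv2.INTER_CUBIC)
save('g6.png',f(s['img'],230,160,100,90,6))
```

```text
([0.41, 0.04, 2.0], [0.02, 0.19, 0.04], [0.6163, -0.0237, 0.277], [179.98, 0.19, -14.46])
```

View pics/g6.png

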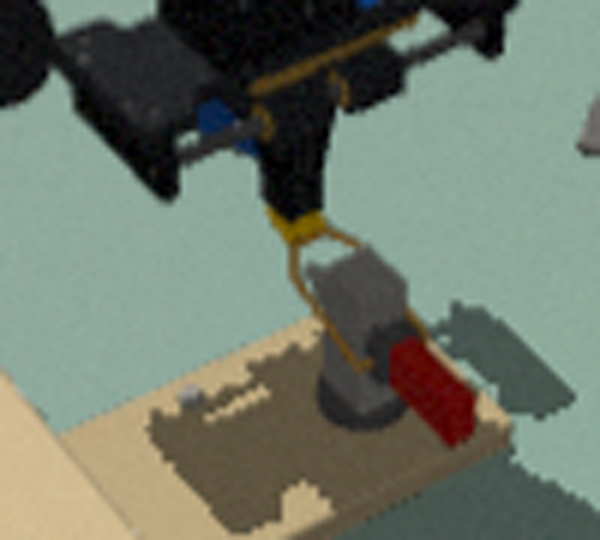

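The finger is riding on the tab at (300,225) and the ring is partly down. I'll continue down to the nose, then press.

servo_tool(plan=[{"xyz":[0.2,0,0.4],"twist":[0,0,0],"jaw":1},{"xyz":[0.3,0,0.8],"twist":[0,0,0],"jaw":1},{"xyz":[0.4,0,1.2],"twist":[0,0,0],"jaw":1},{"xyz":[0.4,0,1.5],"twist":[0,0,0],"jaw":1},{"xyz":[0.4,0,1.5],"twist":[0,0,0],"jaw":1},{"xyz":[0.4,0,1.5],"twist":[0,0,0],"jaw":1}])

```text
time_s: 18.3
tool_pos: [0.6204, -0.0246, 0.2642]
tool_rot: [180.0, 0.0, -14.5]
force: [-0.3, -1.3, 0.8]
grip_width: 0.0
grasp_force: 0.0
```

servo_tool(plan=[{"xyz":[0,0,0.1],"twist":[0,0,0],"jaw":1},{"xyz":[0,0,0.2],"twist":[0,0,0],"jaw":1},{"xyz":[0,0,0.2],"twist":[0,0,0],"jaw":1}])

```text
time_s: 18.55
tool_pos: [0.6205, -0.0246, 0.2624]
tool_rot: [180.0, -0.0, -14.5]
force: [0.5, 0.1, 0.0]
grip_width: 0.0006
grasp_force: 0.1
```

servo_tool(plan=[{"xyz":[0,0,0.1],"twist":[0,0,0],"jaw":1},{"xyz":[0,0,0.2],"twist":[0,0,0],"jaw":1},{"xyz":[0,0,0.2],"twist":[0,0,0],"jaw":1}])

```text
time_s: 18.8
tool_pos: [0.6205, -0.0246, 0.2601]
tool_rot: [180.0, 0.0, -14.5]
force: [-0.7, -0.0, 0.0]
grip_width: 0.0005
grasp_force: 0.1
```

servo_tool(plan=[{"xyz":[0,0,0.1],"twist":[0,0,0],"jaw":1},{"xyz":[0,0,0.2],"twist":[0,0,0],"jaw":1},{"xyz":[0,0,0.2],"twist":[0,0,0],"jaw":1}])

```text
time_s: 19.05
tool_pos: [0.6206, -0.0247, 0.2582]
tool_rot: [180.0, -0.0, -14.5]
force: [0.7, -0.2, -0.2]
grip_width: 0.0008
grasp_force: 0.3
```

servo_tool(plan=[{"xyz":[0,0,0.1],"twist":[0,0,0],"jaw":1},{"xyz":[0,0,0.1],"twist":[0,0,0],"jaw":1},{"xyz":[0,0,0.1],"twist":[0,0,0],"jaw":1}])

```text
time_s: 19.3
tool_pos: [0.6206, -0.0247, 0.2574]
tool_rot: [180.0, -0.0, -14.5]
force: [-0.1, -0.4, 1.9]
grip_width: 0.0005
grasp_force: 0.3
```

servo_tool(plan=[{"xyz":[0,0,0.1],"twist":[0,0,0],"jaw":1},{"xyz":[0,0,0.1],"twist":[0,0,0],"jaw":1},{"xyz":[0,0,0.1],"twist":[0,0,0],"jaw":1}])

```text
time_s: 19.55
tool_pos: [0.6207, -0.0247, 0.2565]
tool_rot: [-180.0, -0.0, -14.5]
force: [1.4, -0.1, 1.6]
grip_width: 0.0004
grasp_force: 0.6
```

servo_tool(plan=[{"xyz":[0,0,0.1],"twist":[0,0,0],"jaw":1},{"xyz":[0,0,0.1],"twist":[0,0,0],"jaw":1},{"xyz":[0,0,0.1],"twist":[0,0,0],"jaw":1}])

```text
time_s: 19.8
tool_pos: [0.6207, -0.0247, 0.2554]
tool_rot: [-180.0, -0.0, -14.5]
force: [1.6, 0.3, 2.4]
grip_width: 0.0005
grasp_force: 0.8
```

servo_tool(plan=[{"xyz":[0,0,0.1],"twist":[0,0,0],"jaw":1},{"xyz":[0,0,0.2],"twist":[0,0,0],"jaw":1},{"xyz":[0,0,0.2],"twist":[0,0,0],"jaw":1}])

```text
time_s: 20.05
tool_pos: [0.6208, -0.0247, 0.2535]
tool_rot: [-180.0, -0.1, -14.5]
force: [0.9, -0.5, 1.8]
grip_width: 0.0007
grasp_force: 1.2
```

servo_tool(plan=[{"xyz":[0,0,0.1],"twist":[0,0,0],"jaw":1},{"xyz":[0,0,0.2],"twist":[0,0,0],"jaw":1},{"xyz":[0,0,0.2],"twist":[0,0,0],"jaw":1}])

```text
time_s: 20.3
tool_pos: [0.621, -0.0247, 0.2519]
tool_rot: [-180.0, -0.1, -14.5]
force: [2.1, -0.3, 4.3]
grip_width: 0.0001
grasp_force: 2.1
```

servo_tool(plan=[{"xyz":[0,0,0.1],"twist":[0,0,0],"jaw":1},{"xyz":[0,0,0.2],"twist":[0,0,0],"jaw":1},{"xyz":[0,0,0.2],"twist":[0,0,0],"jaw":1}])

```text
time_s: 20.55
tool_pos: [0.6207, -0.0247, 0.2495]
tool_rot: [-180.0, -0.0, -14.5]
force: [1.6, -0.8, 2.2]
grip_width: 0.0008
grasp_force: 1.2
```

servo_tool(plan=[{"xyz":[0,0,0.1],"twist":[0,0,0],"jaw":1},{"xyz":[0,0,0.2],"twist":[0,0,0],"jaw":1},{"xyz":[0,0,0.2],"twist":[0,0,0],"jaw":1}])

```text
time_s: 20.8
tool_pos: [0.6197, -0.0245, 0.2461]
tool_rot: [180.0, 0.2, -14.5]
force: [0.8, -0.6, 0.1]
grip_width: 0.0004
grasp_force: 0.0
```

servo_tool(plan=[{"xyz":[0,0,0.1],"twist":[0,0,0],"jaw":1},{"xyz":[0,0,0.2],"twist":[0,0,0],"jaw":1},{"xyz":[0,0,0.2],"twist":[0,0,0],"jaw":1}])

```text
time_s: 21.05
tool_pos: [0.62, -0.0246, 0.2444]
tool_rot: [180.0, 0.1, -14.5]
force: [-0.2, -0.3, 0.3]
grip_width: 0.0005
grasp_force: 0.0
```

servo_tool(plan=[{"xyz":[0,0,0.1],"twist":[0,0,0],"jaw":1},{"xyz":[0,0,0.15],"twist":[0,0,0],"jaw":1},{"xyz":[0,0,0.15],"twist":[0,0,0],"jaw":1}])

```text
time_s: 21.3
tool_pos: [0.6204, -0.0246, 0.2436]
tool_rot: [180.0, 0.0, -14.5]
force: [0.1, -0.2, -0.1]
grip_width: 0.0003
grasp_force: 0.0
```

servo_tool(plan=[{"xyz":[0,0,-2],"twist":[0,0,0],"jaw":1},{"xyz":[0,0,-6],"twist":[0,0,0],"jaw":1},{"xyz":[0,0,-10],"twist":[0,0,0],"jaw":1},{"xyz":[0,2,-13],"twist":[0,0,0],"jaw":1},{"xyz":[-2,6,-14],"twist":[0,0,0],"jaw":1},{"xyz":[-4,10,-14],"twist":[0,0,0],"jaw":1},{"xyz":[-6,14,-14],"twist":[0,0,0],"jaw":1},{"xyz":[-8,18,-14],"twist":[0,0,0],"jaw":1},{"xyz":[-8,20,-14],"twist":[0,0,0],"jaw":1},{"xyz":[-8,20,-14],"twist":[0,0,0],"jaw":1}])

```text
time_s: 22.13
tool_pos: [0.4891, -0.2058, 0.3841]
tool_rot: [179.7, 0.0, -15.1]
force: [-0.7, -0.5, -0.4]
grip_width: 0.0007
grasp_force: 0.0
```

Run:
```python
from h import *
s=cam('side'); t=cam('top')
st=np.array([.563,-.0103,.069]); a=np.radians(-14.5); ux=np.array([np.cos(a),np.sin(a),0])
for th in(-.15,-.08,.08): 
    p=st+(-.022+.079*np.cos(th))*ux+[0,0,.079*np.sin(th)]; print(th,proj(s,p),proj(t,p))
print('handle rear', proj(s,st-.076*ux+[0,0,.013]),proj(t,st-.076*ux+[0,0,.013]))
f=lambda im,x,y,w,h,f:cv2.resize(im[y:y+h,x:x+w],None,fx=f,fy=f,interpolation=cv2.INTER_CUBIC)
save('g7.png',np.hstack([f(s['img'],255,180,66,66,6),f(t['img'],245,180,66,66,6)]))
```

```text
-0.15 [277.68499426 203.98321447] [284.23634062 188.54029938]
-0.08 [277.54843437 202.3934683 ] [284.34776528 187.92358426]
0.08 [277.52901674 199.00007846] [284.47217315 187.00661722]
handle rear [306.81561317 226.42181496] [271.86745825 235.3188017 ]
```

View pics/g7.png

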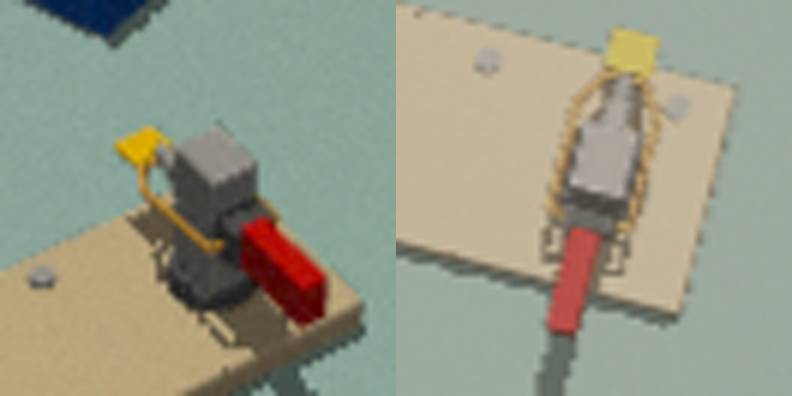

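The tab is at side pixel (278,204), which matches the predicted -0.15 rad. The nose shows above the end bar and the handle hasn't moved since the pin went home. I'll hand it in.

```bash
python3 -c "
from cell import env
print(env.sign_off())"
```

```text
the job is handed in; nothing more can be done
None
```

The pin is home through the stud, the ring is snapped past its end and everything is let go; I handed it in at about 22 s, and sign-off returned no verdict.

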